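Snap the lunch box shut by the front door

ROBOT

A 6-joint arm with a two-finger parallel gripper is mounted at the origin on the work surface. World frame = base frame: x ahead of the robot, y to its left, z up, the work surface at z = 0. Lengths are in m, angles in rad, forces in N, time in s.
With the tool pointing down it reaches from about 0.275 to 0.75 m from the base axis. Payload 10.2 kg.
Tool frame: the origin (TCP) lies at the very end of the fingers, on their centre line; the grasp point (between the pads) lies 19 mm behind it; z points along the fingers, x is the direction in which the jaws open and shut, and the axes are right-handed (so a half turn about z gives the same grasp; the last joint's range is limited). The gripper opens to 85 mm and grips with 20 to 120 N. Pads are 22 mm wide; open, the fingers measure 114 mm over their backs; the gripper's body (76 mm by 85 mm) begins 54 mm behind the grasp point. The pads swing forward as they close: fully open they stand 13 mm farther back than shut.
Start: joints at [1.113, 0.313, 1.498, -0, 1.331, -0.223], TCP at [0.122, 0.511, 0.198] pointing down, gripper open.
Joint ranges: [-2.94, 2.94], [-0.97, 2.17], [0.19, 2.56], [-1.23, 4.37], [0.02, 3.11], [-2.88, 2.88]. Speed limits (rad/s): [2.39, 2.39, 3.01, 3.14, 3.14, 3.14].

INTERFACE

Orientations are given as a unit quaternion [w, x, y, z].
In Python, from rig import bot gives the robot as it stands.
- The arm moves only by the shell command python3 -m crank 'ROWS' [FORCE]. ROWS is JSON, a list that holds one entry, the list of rows, each a list of 7 numbers: the turn, a rotation vector about the tool's x, y, z each as a share of 10 degrees, from -1 to 1, then the shift along the tool's x, y, z each as a share of 0.06 m, from -1 to 1, then the gripper command: -1 is shut, 1 is fully open, values between are in proportion. In form: [[[rx, ry, rz, dx, dy, dz, hand], ...]]. A call has 1 to 5 rows; each row shifts and turns the commanded pose from where the row before left it, along the tool's axes as they then stand; what a row does not reach is not made up. A row lasts 1/8 s, in which the tool goes at most 62.5 mm and 10.7 degrees, less where a joint would pass 70% of its speed; a pose out of reach is approached as far as the arm can. A call with a number of a shift or a turn outside -1 to 1 is refused whole. A call with a gripper value outside its range is refused whole. The fingers move at their own pace and stop on an object; FORCE is the grip in N (left out, the last holds). Time passes only in rows, so rows that do not move let the fingers close. It gives the time, the measured TCP pose, the force and the opening at its end, in the units of the state.
- bot.sense(): the state, without advancing time (a new reading comes with each control period).
- bot.snapshot(name): name is "side" or "top"; returns a dict with "image" (384x512x3 uint8, blue, green, red), "fov_y" (degrees; the focal length in pixels is half the picture's height over the tangent of half this angle, whatever the lens; pixels are square), "cx", "cy" (the principal point, pixels), "k1" (the pictures are not rectified: a ray, as slopes to the right and down, at radius r is drawn at 1 + k1 r^2 times it, then the intrinsics apply), "R" (3x3) and "t" (3): a world point X has camera coordinates R X + t. Camera axes: x right, y down, z forward; pixel columns grow to the right and rows downward; lengths in m; the calibration is good to about 2 mm. A picture is of the moment at which its call begins. There is no depth.
- bot.job_done(): hands the job in, once; it reports no verdict.
The state is a dict: "t": time; "q": joint angles; "joint_velocities": joint speeds; "joint_torque": joint torques, N m; "tool_pos": TCP position; "orientation": TCP orientation; "force": force on the tool from outside, world axes, zero at the start; "moment": the same for the moment, N m; "grip_width": finger opening in m.
Only numpy, scipy, OpenCV 4.12 (cv2) and the standard library are available. Lean on these libraries where they do the work, as an engineer would, in place of code of your own. Each camera call takes 0.05 s, during which the arm holds its last target. There are 200 camera calls.

TASK

The packed lunch box on the hallway table has its lid on, but the four hinged flaps round the lid are still sticking out. Flip all four flaps down and press each one home until it snaps flat against the side of the box. The box is light and slides easily: leave it standing about where it is (within 4 cm), and do not disturb the other things on the table.

Things in the scene. Friction and masses are not known exactly. Their poses are not given: they have to be found in the camera images.
- box_top (a point): centre of the loose lunch box (clear body, white lid, 0.45 to 0.75 kg; the lid stays on), level with the top of the lid's raised rim, 78 mm above the table; z up. Lid 140 mm (x) by 196 mm (y). The rim is 13 mm wide all round; inside it the panel is sunk 18 mm (recess 114 x 170 mm), so the rim can be pinched from inside and outside. Below 55 mm the body is 118 x 174 mm
- clip_far (a joint): angle of the flap on the box's +x side (80 mm wide), rad: 0 = sticking out level, negative = pointing up (to -0.9), 1.57 = flat down, shut. It swings lightly and stays where left up to about 1.15; there a catch rib resists (0.16 N m, i.e. 5 N at the free edge); past about 1.35 it snaps home and stays. Pushed level from the side alone, the box tends to slide before the flap gives
- clip_left (a joint): angle of the flap on the box's +y end (64 mm wide), rad; same values and behaviour as clip_far
- clip_near (a joint): angle of the flap on the box's -x side (80 mm wide), rad; same values and behaviour as clip_far
- clip_right (a joint): angle of the flap on the box's -y end (64 mm wide), rad; same values and behaviour as clip_far
- clip_far_edge (a point): middle of the free edge of the flap on the box's +x side. Each flap is a white plate 3 mm thick, 32 mm from hinge to free edge, with a 3 mm finger lip at the free edge, hinged at the middle of its side of the lid: hinge line 2 mm outside the rim's outer face, 2 mm below its top. x points from hinge to free edge, y along the hinge, z out of the outer face (up when level)
- clip_left_edge (a point): middle of the free edge of the flap on the box's +y end; same flap and axes as clip_far_edge
- clip_near_edge (a point): middle of the free edge of the flap on the box's -x side; same flap and axes as clip_far_edge
- clip_right_edge (a point): middle of the free edge of the flap on the box's -y end; same flap and axes as clip_far_edge
- key_tray: bystander: copper-toned key tray, 150 x 210 x 22 mm, origin under its centre
- key_a: bystander: steel key, 68 mm long, lying in the tray
- key_b: bystander: brass key, 71 mm long, lying in the tray
- key_c: bystander: steel key, 73 mm long, 4 mm thick, lying near a corner of the box
- salt_bottle: bystander: upright glass salt-shaker bottle with a steel top, 60 mm across, 112 mm high, origin under its centre
- doorstop: bystander: black silicone wedge doorstop, 120 x 45 x 31 mm, lying near another corner of the box
- spring_clip: bystander: steel spring clip, 110 x 50 mm, 37 mm high, lying flat
- hook_strip: bystander: white plastic wall-hook strip, 240 x 40 mm, lying on its back with four hooks pointing up to 40 mm

How it is judged:
By the outcome, as a careful person would: the job done as asked, in the order asked, and still so for the second after the job is handed in, with the robot touching nothing.
It also fails if it takes over 54 s, if anything falls off the work surface, if the arm or the gripper's body presses on something with over 40 N, if the wrist force passes 120 N, or if a joint passes its speed limit or range.

## Working session

There is one attempt and no reset: what is moved stays moved. The work goes in short steps, Python scripts to look and compute and a shell command to move; the robot and the scene stay as the last step left them, time stands still between calls to the robot, and variables do not carry over. Pictures are saved under pics/ and viewed, about 8 in all and at most 12, crops included, and the job is handed in when it is done.

```bash
ls; mkdir -p pics; cat > h.py <<'E'
import numpy as np,cv2
from rig import bot
def K(s):
    h=s["image"].shape[0]; f=h/2/np.tan(np.radians(s["fov_y"])/2)
    return np.array([[f,0,s["cx"]],[0,f,s["cy"]],[0,0,1.]]),np.array([s["k1"],0,0,0,0.])
def plane(s,px,z):
    k,d=K(s); u=cv2.undistortPoints(np.array(px,float).reshape(-1,1,2),k,d)[:,0]
    R=np.array(s["R"]);t=np.array(s["t"]); c=-R.T@t
    r=np.c_[u,np.ones(len(u))]@R
    return c+r*((z-c[2])/r[:,2])[:,None]
def proj(s,X):
    k,d=K(s); return cv2.projectPoints(np.array(X,float).reshape(-1,1,3),cv2.Rodrigues(np.array(s["R"]))[0],np.array(s["t"],float),k,d)[0][:,0]
E
python3 - <<'E'
from h import *
for n in("top","side"):
    s=bot.snapshot(n); cv2.imwrite(f"pics/{n}0.png",cv2.resize(s["image"],None,fx=1.5,fy=1.5)); print(n,s["fov_y"],s["k1"],-np.array(s["R"]).T@np.array(s["t"]))
print(bot.sense())
E
```

```text
pics
top 57.043454511744436 -0.022415656673379455 [0.36117825 0.05775045 1.13251898]
side 50.73658631034777 -0.03520638147835033 [0.45781042 0.76496931 0.9686488 ]
{'t': 0.1, 'q': array([ 1.11262091e+00,  3.13406994e-01,  1.49835442e+00,  3.16187892e-05,
        1.33098676e+00, -2.23393492e-01]), 'joint_velocities': array([-0.00136184, -0.00244496, -0.00153272,  0.00086746,  0.00097939,
       -0.00105925]), 'joint_torque': array([ 2.99232503e-03, -4.12895000e+01, -2.60142374e+01, -1.91113954e-04,
        3.05454887e-03,  3.79705261e-05]), 'tool_pos': array([0.12201327, 0.51035827, 0.19738822]), 'orientation': array([ 2.34637932e-04,  7.85059811e-01,  6.19419696e-01, -5.28192658e-04]), 'force': array([ 0.26551903, -0.27418899, -0.6515661 ]), 'moment': array([-0.01732049,  0.02041606, -0.02938539]), 'grip_width': 0.08534281951388767}
```

View pics/top0.png

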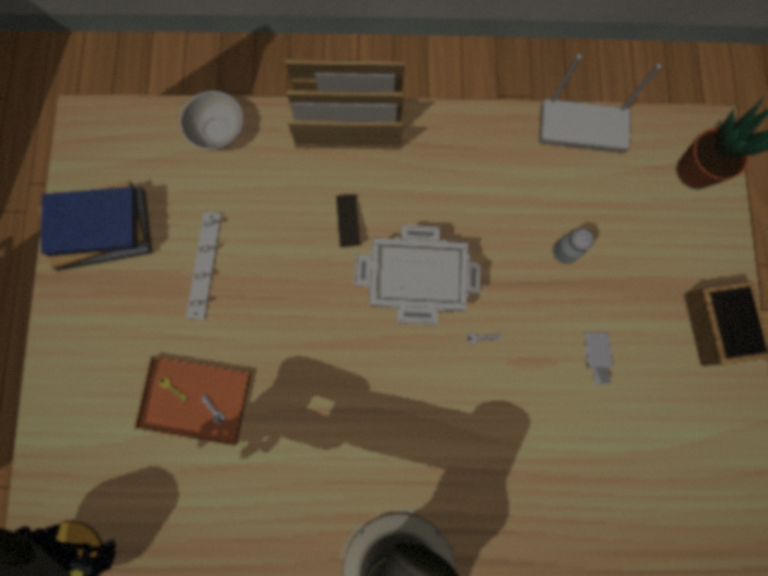

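View pics/side0.png

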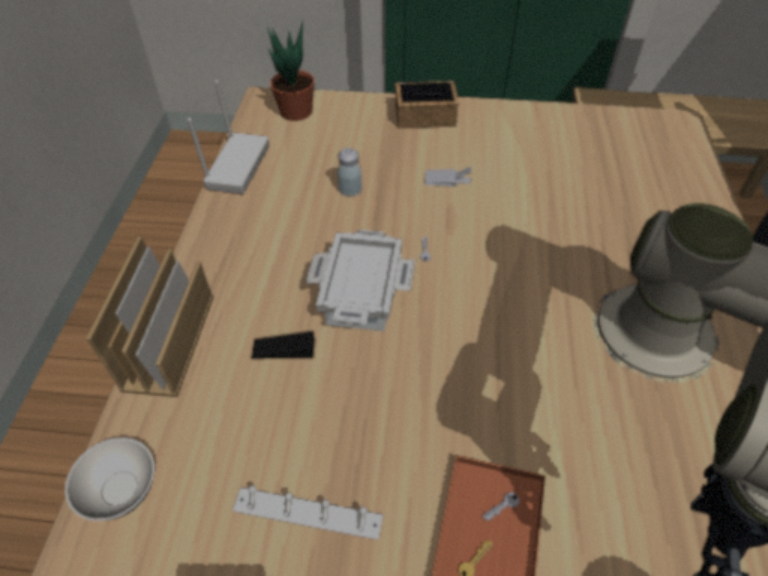

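The top view shows the lid at about (420,273), with its flaps at (421,233), (418,314), (363,271) and (474,277). The side view shows the lid at about (360,277). Next I'll measure it.

```bash
python3 - <<'E'
from h import *
s=bot.snapshot("top"); im=s["image"]
x0,y0,x1,y1=225,140,335,225
hsv=cv2.cvtColor(im,cv2.COLOR_BGR2HSV)[y0:y1,x0:x1]
m=((hsv[...,1]<50)&(hsv[...,2]>75)).astype(np.uint8)
m=cv2.morphologyEx(m,cv2.MORPH_CLOSE,np.ones((9,9)))
big=cv2.morphologyEx(m,cv2.MORPH_OPEN,np.ones((45,45)))
big=cv2.morphologyEx(m,cv2.MORPH_OPEN,cv2.getStructuringElement(cv2.MORPH_ELLIPSE,(35,35)))
for nm,k in(("all",m),("lid",big)):
    c=max(cv2.findContours(k,0,2)[0],key=cv2.contourArea); c=c+np.array([x0,y0])
    P=plane(s,c.reshape(-1,2),0.078 if nm=="lid" else .074)[:,:2].astype(np.float32)
    print(nm,cv2.minAreaRect(P*1000),P.min(0),P.max(0))
    r=cv2.minAreaRect(c); print(r)
b=cv2.resize(im[y0:y1,x0:x1],None,fx=5,fy=5,interpolation=2)
t=bot.snapshot("side")["image"][135:230,195:285]
t=cv2.resize(t,None,fx=2.5,fy=2.5,interpolation=2)
out=np.zeros((425+0,800,3),np.uint8); out[:425,:550]=b; out[:237,560:785]=t[:237,:225]
mm=cv2.resize(np.dstack([m*90+big*120]*3),None,fx=2,fy=2); out[245:245+mm.shape[0],560:560+mm.shape[1]]=mm
cv2.imwrite("pics/crop1.png",out)
E
```

```text
all ((591.494873046875, -30.455245971679688), (210.79806518554688, 248.64761352539062), 25.854217529296875) [ 0.49146295 -0.15994343] [0.6957284  0.09756171]
((278.0, 182.5), (65.0, 84.0), 90.0)
lid ((593.2701416015625, -34.82804870605469), (215.9324493408203, 179.8459930419922), 63.14963912963867) [ 0.5003237  -0.14733408] [0.6879635  0.07649296]
((279.39996337890625, 182.20001220703125), (70.65975952148438, 57.24334716796875), 26.56505012512207)
```

View pics/crop1.png

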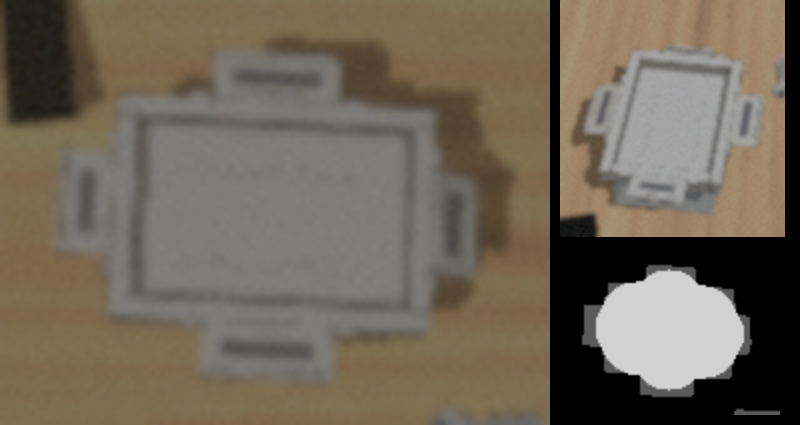

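The crop shows the lid corners at about (120,95), (438,112), (428,332) and (108,316). The four flaps are all roughly level. I'll cast those corners onto the rim height.

```bash
python3 - <<'E'
from h import *
s=bot.snapshot("top")
o=np.array([225,140])
c=np.array([(120,95),(438,112),(428,332),(108,316)])/5+o
P=plane(s,c,.078)[:,:2]; print(P,P.mean(0),np.linalg.norm(np.roll(P,-1,0)-P,axis=1))
d=(P[0]-P[1])+(P[3]-P[2]); print("yaw of box y from world y",np.degrees(np.arctan2(-d[0],d[1])))
d=(P[0]-P[3])+(P[1]-P[2]); print("yaw x",np.degrees(np.arctan2(d[1],d[0])))
f=np.array([(278,50),(56,200),(267,380),(478,227)])/5+o   # far,left,near,right free edges
print(plane(s,f,.076)[:,:2])
E
```

```text
[[ 0.66424315  0.05873939]
 [ 0.65600816 -0.13801449]
 [ 0.51843767 -0.12917986]
 [ 0.52601596  0.06442033]] [ 0.59117624 -0.03600866] [0.19692614 0.13785388 0.19374846 0.13834387]
yaw of box y from world y -2.3197881795878383
yaw x -3.0127659230543897
[[ 0.69512223 -0.0392881 ]
 [ 0.59780265  0.09715221]
 [ 0.48843136 -0.03177087]
 [ 0.58409201 -0.16149617]]
```

```bash
cat > g.py <<'E'
import sys,numpy as np
from scipy.spatial.transform import Rotation as Ro
from rig import bot
C=np.array([.5912,-.036]); Y=np.radians(-2.6)
def go(side,off=.094,z=.13,C=C,Y=Y):
    a={"far":0,"left":90,"near":180,"right":-90}[side]
    th=Y+np.radians(a); p=np.r_[C+off*np.array([np.cos(th),np.sin(th)]),z]
    s=bot.sense(); w=np.array(s["orientation"]); R=Ro.from_quat(w[[1,2,3,0]]).as_matrix()
    x=np.r_[np.cos(th),np.sin(th),0]
    if x[:2]@R[:2,0]<0: x=-x
    T=np.c_[x,np.cross([0,0,-1],x),[0,0,-1]]
    rv=np.degrees(Ro.from_matrix(R.T@T).as_rotvec())/10
    d=p-s["tool_pos"]
    print("t",round(s["t"],2),"pos",s["tool_pos"].round(4),"F",s["force"].round(1),"w",round(s["grip_width"]*1e3,1),
     "\n turn",rv.round(2),"then shift(units)",(T.T@d/.06).round(3))
if __name__=="__main__": go(sys.argv[1],*map(float,sys.argv[2:]))
E
python3 -m crank '[[[0,0,-0.55,0,0,0,0.18],[0,0,-0.54,0,0,0,0.18],[0,0,0,-0.6,0.68,0.09,0.18],[0,0,0,-0.6,0.68,0.09,0.18],[0,0,0,-0.6,0.68,0.09,0.18]]]' 50
python3 -m crank '[[[0,0,0,-0.6,0.68,0.09,0.18],[0,0,0,-0.6,0.68,0.09,0.18],[0,0,0,-0.6,0.68,0.09,0.18],[0,0,0,-0.6,0.68,0.09,0.18],[0,0,0,-0.6,0.68,0.09,0.18]]]'
python3 -m crank '[[[0,0,0,-0.6,0.68,0.09,0.18],[0,0,0,-0.6,0.68,0.09,0.18],[0,0,0,0,0,0,0.18]]]'
python3 g.py left
```

```text
t: 0.88
tool_pos: [0.2405, 0.396, 0.1815]
orientation: [0.0, 0.723, 0.691, 0.0]
force: [1.3, -0.3, 0.1]
grip_width: 0.0504
t: 1.5
tool_pos: [0.4365, 0.2069, 0.1546]
orientation: [0.0, 0.723, 0.691, 0.0]
force: [0.2, 0.0, 0.4]
grip_width: 0.0503
t: 1.88
tool_pos: [0.5152, 0.1303, 0.143]
orientation: [-0.0, 0.724, 0.69, -0.0]
force: [-1.5, -0.6, 0.0]
grip_width: 0.0504
t 1.88 pos [0.5152 0.1303 0.143 ] F [-1.5 -0.6  0. ] w 50.4 
 turn [-0.    0.   -0.02] then shift(units) [-1.145  1.391  0.217]
```

```bash
python3 -m crank '[[[0,0,-0.02,-0.4,0.46,0.1,0.18],[0,0,0,-0.4,0.46,0.1,0.18],[0,0,0,-0.35,0.46,0.2,0.18],[0,0,0,0,0,0.2,0.18],[0,0,0,0,0,0,0.18]]]'
python3 g.py left 0.094 0.064
python3 - <<'E'
from h import *
s=bot.snapshot("top")["image"][120:240,210:350];t=bot.snapshot("side")["image"][100:230,180:300]
o=np.zeros((480,800,3),np.uint8);a=cv2.resize(s,(420,360),interpolation=2);b=cv2.resize(t,(360,390),interpolation=2)
o[:360,:420]=a;o[:390,430:790]=b;cv2.imwrite("pics/c2.png",o)
E
```

```text
t: 2.5
tool_pos: [0.5923, 0.0613, 0.107]
orientation: [-0.001, 0.721, 0.693, -0.001]
force: [-0.4, 0.1, 0.4]
grip_width: 0.0499
t 2.5 pos [0.5923 0.0613 0.107 ] F [-0.4  0.1  0.4] w 49.9 
 turn [-0.01 -0.    0.03] then shift(units) [-0.055  0.056  0.716]
```

View pics/c2.png

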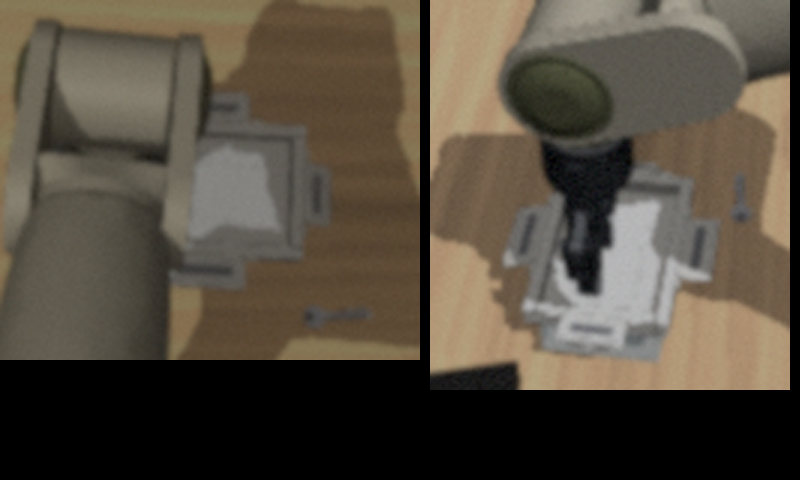

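The top view is blocked by the arm. The side view shows the fingers above the left end, at about (585,270) in the crop. Now I'll descend.

```bash
python3 -m crank '[[[0,0,0,-0.055,0.056,0.15,0.18],[0,0,0,0,0,0.15,0.18],[0,0,0,0,0,0.12,0.18]]]'
python3 -m crank '[[[0,0,0,0,0,0.1,0.18],[0,0,0,0,0,0.1,0.18],[0,0,0,0,0,0.08,0.18],[0,0,0,0,0,0,0.18]]]'
python3 g.py left 0.094 0.064
```

```text
t: 2.98
tool_pos: [0.5964, 0.057, 0.0818]
orientation: [-0.0, 0.721, 0.692, -0.0]
force: [-0.3, 0.3, 0.5]
grip_width: 0.0504
t: 3.48
tool_pos: [0.5966, 0.0569, 0.0655]
orientation: [-0.0, 0.721, 0.692, -0.0]
force: [0.4, -0.5, -0.2]
grip_width: 0.0503
t 3.48 pos [0.5966 0.0569 0.0655] F [ 0.4 -0.5 -0.2] w 50.3 
 turn [-0.   -0.    0.02] then shift(units) [ 0.015 -0.019  0.026]
```

```bash
python3 -m crank '[[[0,0,0,0,0,0,-0.3],[0,0,0,0,0,0,-0.6],[0,0,0,0,0,0,-0.6]]]'
python3 -m crank '[[[0,0,0,0,0,0,-1],[0,0,0,0,0,0,-1],[0,0,0,0,0,0,-1]]]'
```

```text
t: 3.85
tool_pos: [0.5968, 0.0569, 0.0661]
orientation: [0.0, 0.721, 0.692, 0.0]
force: [0.2, 0.0, -0.5]
grip_width: 0.017
t: 4.22
tool_pos: [0.5967, 0.0569, 0.0659]
orientation: [0.0, 0.721, 0.692, -0.0]
force: [1.3, 0.8, 0.9]
grip_width: 0.0005
```

```bash
python3 - <<'E'
from h import *
S=bot.snapshot("side");t=S["image"][100:230,180:300]
print((proj(S,[bot.sense()["tool_pos"],[.5912,-.036,.078],[.5955,.062,.078]])-[180,100])*5)
cv2.imwrite("pics/c3.png",cv2.resize(t,None,fx=5,fy=5,interpolation=2)[:600])
E
```

```text
[[276.00784822 531.46127518]
 [305.12585685 397.58176695]
 [275.96550743 525.28451459]]
```

View pics/c3.png

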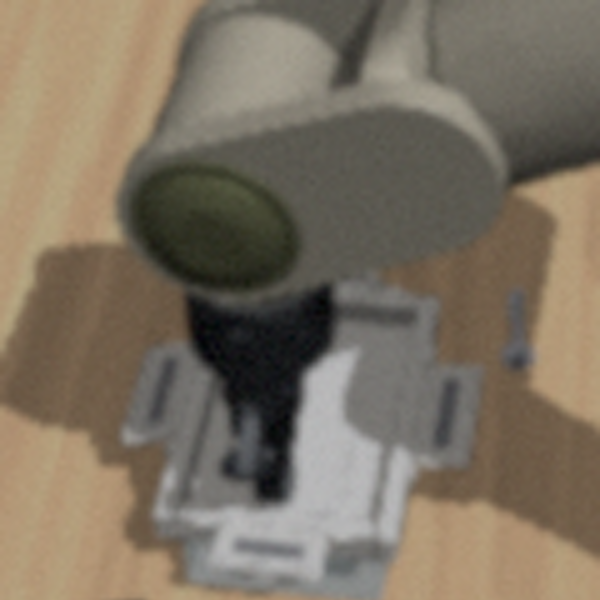

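```bash
python3 - <<'E'
from h import *
from scipy.spatial.transform import Rotation as Ro
S=bot.snapshot("side");p=bot.sense()["tool_pos"]
f=lambda X:((proj(S,X)-[180,100])*5).round().astype(int).tolist()
print("tcp up",f([p+[0,0,z] for z in(0,.01,.02,.03)]))
R=Ro.from_euler("z",-2.6,degrees=True).as_matrix();C=np.array([.5912,-.036,0])
b=lambda x,y,z:C+R@[x,y,z]
print("corners +y far, +y near, -y near, -y far",f([b(.07,.098,.078),b(-.07,.098,.078),b(-.07,-.098,.078),b(.07,-.098,.078)]))
print("rec inner +y",f([b(.057,.085,.078),b(-.057,.085,.078),b(.057,.085,.06),b(-.057,.085,.06)]))
print("flap edges level left/near/far",f([b(.032,.132,.076),b(-.032,.132,.076),b(-.104,0,.076),b(.104,0,.076)]))
E
```

```text
tcp up [[276, 531], [275, 520], [274, 509], [273, 498]]
corners +y far, +y near, -y near, -y far [[154, 512], [399, 539], [443, 294], [222, 272]]
rec inner +y [[181, 497], [379, 518], [184, 516], [379, 538]]
flap edges level left/near/far [[208, 568], [322, 581], [479, 418], [134, 382]]
```

```bash
for i in 1 2 3; do python3 -m crank '[[[0,0,0,0,0,0.04,-1],[0,0,0,0,0,0,-1]]]' | grep -E "pos|force"; done
```

```text
tool_pos: [0.5966, 0.0569, 0.0632]
force: [-0.8, -0.7, -0.3]
tool_pos: [0.5966, 0.0569, 0.0608]
force: [-0.5, -0.4, 0.3]
tool_pos: [0.5966, 0.0569, 0.0585]
force: [-0.6, -0.3, -0.1]
```

```bash
for i in 1 2 3 4; do python3 -m crank '[[[0,0,0,0,0,0.05,-1],[0,0,0,0,0,0,-1]]]' | grep -E "pos|force"; done
python3 - <<'E'
from h import *
S=bot.snapshot("side");t=S["image"][100:230,180:300]
print((proj(S,[bot.sense()["tool_pos"]])-[180,100])*5)
cv2.imwrite("pics/c4.png",cv2.resize(t,None,fx=5,fy=5,interpolation=2)[:600])
E
```

```text
tool_pos: [0.5966, 0.0569, 0.0554]
force: [-0.4, 0.1, 0.3]
tool_pos: [0.5966, 0.0569, 0.0524]
force: [-0.0, 0.2, 0.2]
tool_pos: [0.5966, 0.0569, 0.0494]
force: [0.4, -0.5, 0.6]
tool_pos: [0.5966, 0.0569, 0.0464]
force: [-0.3, -0.6, -0.7]
[[277.7525296  552.28340779]]
```

View pics/c4.png

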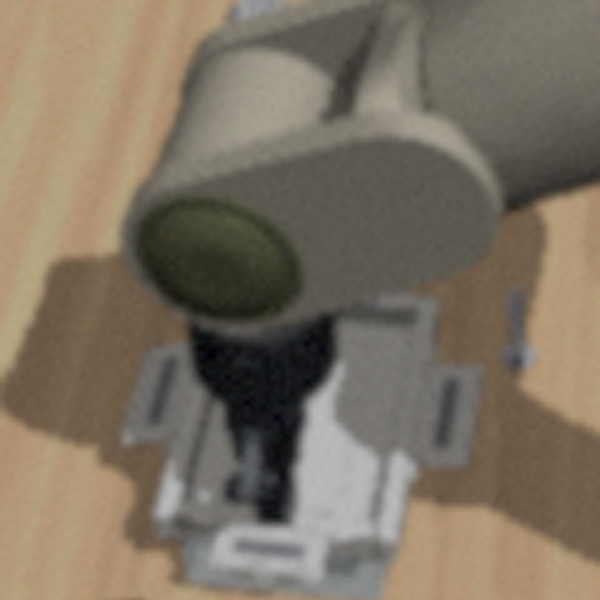

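```bash
for i in 1 2 3 4 5; do python3 -m crank '[[[0,0,0,0,0,0.04,-1],[0,0,0,0,0,0,-1]]]' | grep -E "pos|force"; done
python3 - <<'E'
from h import *
S=bot.snapshot("side")
for z in(.06,.08,.1): print(plane(S,[np.array([275,522])/5+[180,100]],z))
E
```

```text
tool_pos: [0.597, 0.0569, 0.0447]
force: [-0.6, -0.4, 3.7]
tool_pos: [0.5971, 0.0569, 0.0446]
force: [-9.5, 0.0, 22.4]
tool_pos: [0.5972, 0.057, 0.0445]
force: [-18.1, 0.8, 40.8]
tool_pos: [0.5973, 0.0571, 0.0443]
force: [-27.2, 1.2, 59.3]
tool_pos: [0.5975, 0.0575, 0.0442]
force: [-34.4, 1.9, 76.4]
[[0.59915899 0.0454433  0.06      ]]
[[0.59604781 0.06128057 0.08      ]]
[[0.59293663 0.07711785 0.1       ]]
```

The probe made contact at a reported z of 0.0447, so the real fingertips sit about 33 mm above the reported TCP. I'll back off and look at the box.

```bash
python3 -m crank '[[[0,0,0,0,0,-0.2,-1],[0,0,0,0,0,-0.2,-0.5],[0,0,0,0,0,-0.2,0.18],[0,0,0,0,0,0,0.18],[0,0,0,0,0,0,0.18]]]'
python3 g.py left 0.094 0.031
python3 - <<'E'
from h import *
S=bot.snapshot("side");t=S["image"][100:230,180:300]
p=bot.sense()["tool_pos"]; print(((proj(S,[p,p+[0,0,.033]])-[180,100])*5).round())
cv2.imwrite("pics/c5.png",cv2.resize(t,None,fx=5,fy=5,interpolation=2)[:600])
E
```

```text
t: 8.05
tool_pos: [0.5965, 0.0569, 0.0701]
orientation: [-0.0, 0.721, 0.692, -0.0]
force: [-0.1, -0.1, -0.7]
grip_width: 0.0506
t 8.05 pos [0.5965 0.0569 0.0701] F [-0.1 -0.1 -0.7] w 50.6 
 turn [-0.01 -0.    0.02] then shift(units) [ 0.016 -0.018  0.652]
[[276. 527.]
 [273. 490.]]
```

View pics/c5.png

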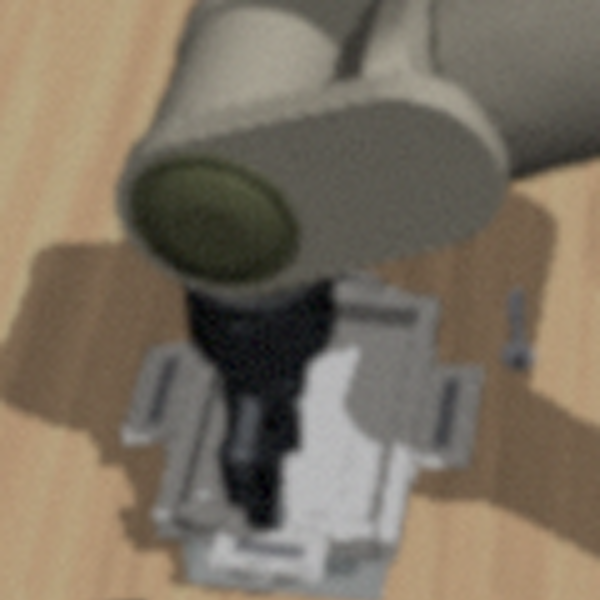

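The box hasn't moved: its lid corners are still at (158,525) and (437,295). The open near finger is at (262,525), which fits tips 33 mm above the reported TCP. I'll descend with that correction.

```bash
python3 -m crank '[[[0,0,0,0.016,-0.018,0.14,0.18],[0,0,0,0,0,0.14,0.18],[0,0,0,0,0,0.1,0.18],[0,0,0,0,0,0,0.18]]]'
python3 -m crank '[[[0,0,0,0,0,0.09,0.18],[0,0,0,0,0,0.09,0.18],[0,0,0,0,0,0.07,0.18],[0,0,0,0,0,0,0.18]]]'
```

```text
t: 8.6
tool_pos: [0.5954, 0.0579, 0.0472]
orientation: [-0.0, 0.721, 0.692, -0.0]
force: [-0.3, 0.3, 1.3]
grip_width: 0.0503
t: 9.1
tool_pos: [0.5955, 0.0579, 0.0325]
orientation: [-0.0, 0.721, 0.692, -0.0]
force: [0.4, -0.3, 0.2]
grip_width: 0.05
```

```bash
for i in 1 2 ; do python3 -m crank '[[[0,0,0,0,0,0,-0.4],[0,0,0,0,0,0,-1],[0,0,0,0,0,0,-1]]]' 50; done
```

```text
t: 9.48
tool_pos: [0.5959, 0.0581, 0.0334]
orientation: [0.0, 0.721, 0.692, 0.0]
force: [-0.6, 2.4, 3.7]
grip_width: 0.0143
t: 9.85
tool_pos: [0.5957, 0.0578, 0.033]
orientation: [0.0, 0.722, 0.692, 0.0]
force: [-0.7, 1.0, 2.1]
grip_width: 0.0145
```

```bash
python3 -m crank '[[[0,0,0,0,0,0,0.18],[0,0,0,0,0,0,0.18],[0,0,0,0,0,-0.4,0.18],[0,0,0,0,0,-0.6,0.18],[0,0,0,0,0,-0.6,0.18]]]'
python3 - <<'E'
from h import *
S=bot.snapshot("side");t=S["image"][100:230,180:300]
cv2.imwrite("pics/c6.png",cv2.resize(t,None,fx=5,fy=5,interpolation=2)[:600])
E
```

```text
t: 10.48
tool_pos: [0.5955, 0.0578, 0.1298]
orientation: [-0.0, 0.721, 0.692, -0.0]
force: [-0.0, -0.2, -0.2]
grip_width: 0.0502
```

View pics/c6.png

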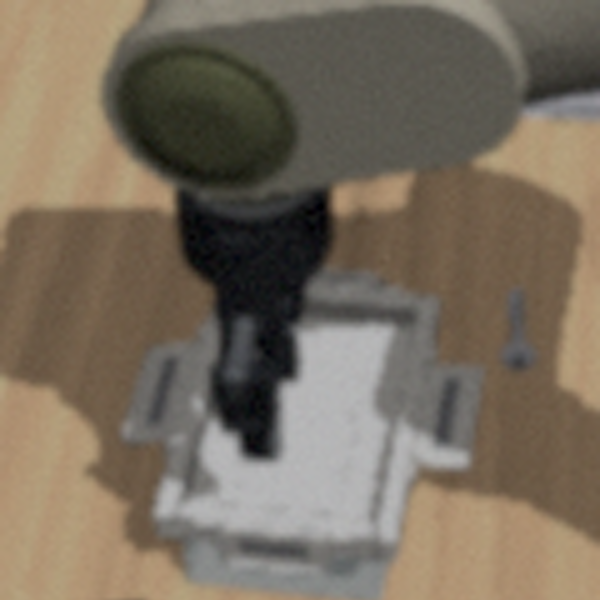

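The left flap is folded down: its slot is now foreshortened at (270,550), and the box is still in place. Next is the right flap.

```bash
python3 -m crank '[[[0,0,0,-0.78,0,0.1,0.18],[0,0,0,-0.78,0,0.1,0.18],[0,0,0,-0.78,0,0.1,0.18],[0,0,0,-0.78,0,0.1,0.18],[0,0,0,0,0,0.1,0.18]]]'
python3 g.py right 0.094 0.0325
```

```text
t: 11.15
tool_pos: [0.5877, -0.1321, 0.0983]
orientation: [0.0, 0.723, 0.691, -0.0]
force: [-0.4, 1.1, 1.0]
grip_width: 0.0505
t 11.15 pos [ 0.5877 -0.1321  0.0983] F [-0.4  1.1  1. ] w 50.5 
 turn [-0.  0.  0.] then shift(units) [ 0.035 -0.014  1.097]
```

```bash
python3 -m crank '[[[0,0,0,0.035,-0.014,0.35,0.18],[0,0,0,0,0,0.25,0.18],[0,0,0,0,0,0.1,0.18],[0,0,0,0,0,0.1,0.18],[0,0,0,0,0,0,0.18]]]'
python3 -m crank '[[[0,0,0,0,0,0.1,0.18],[0,0,0,0,0,0.1,0.18],[0,0,0,0,0,0.1,0.18],[0,0,0,0,0,0,0.18]]]'
python3 g.py right 0.094 0.0325
```

```text
t: 11.78
tool_pos: [0.5873, -0.1269, 0.0509]
orientation: [-0.0, 0.721, 0.692, -0.0]
force: [0.1, 0.3, 1.3]
grip_width: 0.0502
t: 12.28
tool_pos: [0.587, -0.1269, 0.0323]
orientation: [-0.0, 0.721, 0.692, -0.0]
force: [-0.3, 0.2, 1.0]
grip_width: 0.0506
t 12.28 pos [ 0.587  -0.1269  0.0323] F [-0.3  0.2  1. ] w 50.6 
 turn [-0.01 -0.    0.02] then shift(units) [-0.05   0.002 -0.003]
```

```bash
python3 -m crank '[[[0,0,0,-0.05,0,0,-0.2],[0,0,0,0,0,0,-0.5],[0,0,0,0,0,0,-1],[0,0,0,0,0,0,-1],[0,0,0,0,0,0,-1]]]' 50
python3 -m crank '[[[0,0,0,0,0,0,0.18],[0,0,0,0,0,0,0.18],[0,0,0,0,0,-0.4,0.18],[0,0,0,0,0,-0.6,0.18],[0,0,0,0,0,-0.6,0.18]]]'
python3 g.py far 0.066 0.13; python3 g.py near 0.066 0.13
```

```text
t: 12.9
tool_pos: [0.5875, -0.1295, 0.0336]
orientation: [0.0, 0.721, 0.693, 0.0]
force: [-0.7, 3.9, 5.7]
grip_width: 0.0147
t: 13.52
tool_pos: [0.5869, -0.1301, 0.1298]
orientation: [-0.0, 0.722, 0.692, -0.0]
force: [0.1, -0.5, -1.7]
grip_width: 0.0504
t 13.53 pos [ 0.5869 -0.1301  0.1298] F [ 0.1 -0.5 -1.7] w 50.4 
 turn [-0.   -0.   -8.98] then shift(units) [-1.1    1.569 -0.004]
t 13.53 pos [ 0.5869 -0.1301  0.1298] F [ 0.1 -0.5 -1.7] w 50.4 
 turn [-0.   -0.   -8.98] then shift(units) [ 1.1    1.569 -0.004]
```

```bash
for i in 1 2; do python3 -m crank '[[[0,0,0.9,0,0,0,0.18],[0,0,0.9,0,0,0,0.18],[0,0,0.9,0,0,0,0.18],[0,0,0.9,0,0,0,0.18],[0,0,0.9,0,0,0,0.18]]]' |grep pos; done
python3 -m crank '[[[0,0,0,0.37,-0.52,0,0.18],[0,0,0,0.37,-0.52,0,0.18],[0,0,0,0.37,-0.52,0,0.18],[0,0,0,0,0,0.3,0.18],[0,0,0,0,0,0.2,0.18]]]'|grep pos
python3 g.py far 0.066 0.0325
python3 - <<'E'
from h import *
S=bot.snapshot("side");t=S["image"][100:230,180:300]
cv2.imwrite("pics/c7.png",cv2.resize(t,None,fx=5,fy=5,interpolation=2)[:600])
E
```

```text
tool_pos: [0.587, -0.1301, 0.1287]
tool_pos: [0.5871, -0.1301, 0.1287]
tool_pos: [0.6567, -0.0395, 0.0972]
t 15.4 pos [ 0.6567 -0.0395  0.0972] F [-0.7 -0.7 -0.1] w 50.7 
 turn [-0.    0.01  0.02] then shift(units) [ 0.006 -0.009  1.078]
```

View pics/c7.png

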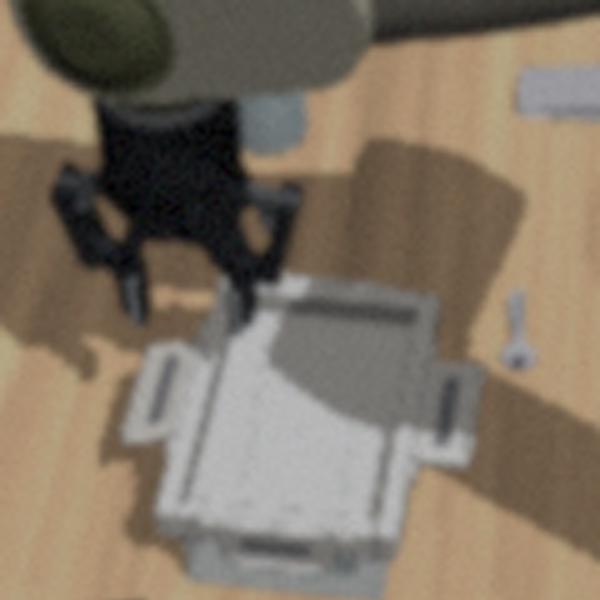

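Both end flaps are folded, and the fingers straddle the far rim at (135,315) and (240,320). Now I'll descend and pinch.

```bash
python3 -m crank '[[[0,0,0.02,0,0,0.35,0.18],[0,0,0,0,0,0.22,0.18],[0,0,0,0,0,0.1,0.18],[0,0,0,0,0,0.1,0.18],[0,0,0,0,0,0,0.18]]]'
python3 -m crank '[[[0,0,0,0,0,0.1,0.18],[0,0,0,0,0,0.1,0.18],[0,0,0,0,0,0.1,0.18],[0,0,0,0,0,0,0.18]]]'
python3 g.py far 0.066 0.0325
```

```text
t: 16.08
tool_pos: [0.6575, -0.0393, 0.0526]
orientation: [-0.0, 1.0, -0.022, -0.0]
force: [0.2, -0.2, -0.2]
grip_width: 0.0502
t: 16.58
tool_pos: [0.6572, -0.0391, 0.0341]
orientation: [-0.0, 1.0, -0.022, -0.0]
force: [0.7, -0.0, -0.2]
grip_width: 0.0506
t 16.57 pos [ 0.6572 -0.0391  0.0341] F [ 0.7 -0.  -0.2] w 50.6 
 turn [-0.    0.01  0.  ] then shift(units) [-0.002 -0.002  0.026]
```

```bash
python3 -m crank '[[[0,0,0,0,0,0.02,-0.2],[0,0,0,0,0,0,-0.5],[0,0,0,0,0,0,-1],[0,0,0,0,0,0,-1],[0,0,0,0,0,0,-1]]]' 50
python3 -m crank '[[[0,0,0,0,0,0,0.18],[0,0,0,0,0,0,0.18],[0,0,0,0,0,-0.4,0.18],[0,0,0,0,0,-0.6,0.18],[0,0,0,0,0,-0.4,0.18]]]'
python3 g.py near 0.066 0.1
```

```text
t: 17.2
tool_pos: [0.657, -0.0393, 0.0343]
orientation: [0.0, 1.0, -0.022, -0.001]
force: [-4.4, 0.5, 6.5]
grip_width: 0.0145
t: 17.82
tool_pos: [0.6579, -0.0393, 0.1191]
orientation: [0.0, 1.0, -0.022, 0.001]
force: [-0.9, 0.1, -0.8]
grip_width: 0.0502
t 17.82 pos [ 0.6579 -0.0393  0.1191] F [-0.9  0.1 -0.8] w 50.2 
 turn [ 0.   -0.01  0.  ] then shift(units) [-2.212 -0.004  0.319]
```

```bash
python3 -m crank '[[[0,0,0,-0.74,0,0.05,0.18],[0,0,0,-0.74,0,0.1,0.18],[0,0,0,-0.73,0,0.15,0.18],[0,0,0,0,0,0.2,0.18],[0,0,0,0,0,0,0.18]]]'
python3 g.py near 0.066 0.0325
```

```text
t: 18.45
tool_pos: [0.5254, -0.0334, 0.0871]
orientation: [-0.0, 1.0, -0.022, -0.0]
force: [-0.3, 0.6, -0.5]
grip_width: 0.0502
t 18.45 pos [ 0.5254 -0.0334  0.0871] F [-0.3  0.6 -0.5] w 50.2 
 turn [-0.  0.  0.] then shift(units) [-0.003 -0.006  0.91 ]
```

```bash
python3 -m crank '[[[0,0,0,0,0,0.25,0.18],[0,0,0,0,0,0.2,0.18],[0,0,0,0,0,0.1,0.18],[0,0,0,0,0,0.1,0.18],[0,0,0,0,0,0,0.18]]]'
python3 -m crank '[[[0,0,0,0,0,0.1,0.18],[0,0,0,0,0,0.1,0.18],[0,0,0,0,0,0.05,0.18],[0,0,0,0,0,0,0.18]]]'
python3 -m crank '[[[0,0,0,0,0,0,-0.2],[0,0,0,0,0,0,-0.5],[0,0,0,0,0,0,-1],[0,0,0,0,0,0,-1],[0,0,0,0,0,0,-1]]]' 50
```

```text
t: 19.08
tool_pos: [0.525, -0.0332, 0.0482]
orientation: [-0.0, 1.0, -0.022, -0.0]
force: [0.5, -0.1, -0.6]
grip_width: 0.0503
t: 19.58
tool_pos: [0.5249, -0.0333, 0.0332]
orientation: [-0.0, 1.0, -0.022, -0.0]
force: [0.0, 0.6, -0.5]
grip_width: 0.0503
t: 20.2
tool_pos: [0.5254, -0.0333, 0.0338]
orientation: [0.0, 1.0, -0.022, 0.0]
force: [0.1, 1.3, 4.3]
grip_width: 0.0142
```

Now I'll open, lift and move off to the left so both cameras see the box.

```bash
python3 -m crank '[[[0,0,0,0,0,0,0.18],[0,0,0,0,0,0,0.18],[0,0,0,0,0,-0.5,0.18],[0,0,0,0,0,-0.8,0.18],[0,0,0,0,0,-0.8,0.18]]]'|grep pos
for i in 1 2; do python3 -m crank '[[[0,0,0,-0.4,-0.85,-0.1,0.18],[0,0,0,-0.4,-0.85,-0.1,0.18],[0,0,0,-0.4,-0.85,-0.1,0.18],[0,0,0,-0.4,-0.85,-0.1,0.18],[0,0,0,-0.4,-0.85,-0.1,0.18]]]'|grep pos;done
python3 - <<'E'
from h import *
s=bot.snapshot("top")["image"][130:235,215:345];S=bot.snapshot("side");t=S["image"][130:235,190:290]
o=np.zeros((440,800,3),np.uint8);o[:336,:416]=cv2.resize(s,(416,336),interpolation=2);o[:399,420:800]=cv2.resize(t,(380,399),interpolation=2)
cv2.imwrite("pics/c8.png",cv2.convertScaleAbs(o,alpha=1.3))
E
```

```text
tool_pos: [0.5248, -0.0333, 0.1607]
tool_pos: [0.4156, 0.2283, 0.1897]
tool_pos: [0.307, 0.4884, 0.2195]
```

View pics/c8.png

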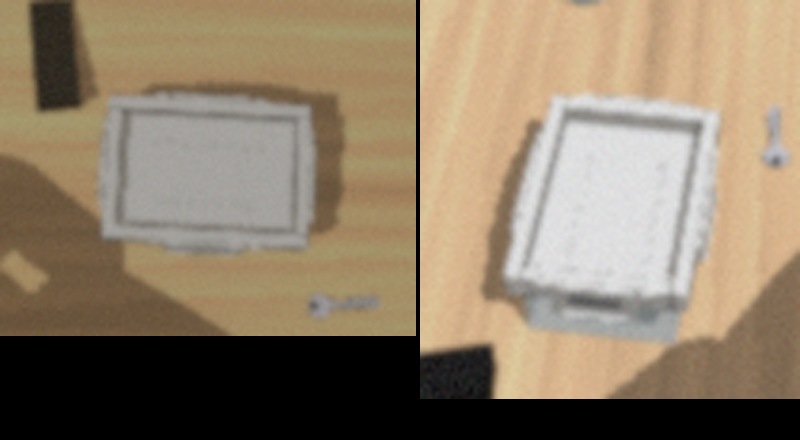

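Both views show all four flaps flat: only thin strips show beyond the lid. The lid corner is at crop (108,95), i.e. full-image (249,160), unchanged, and the key and doorstop are where they were. I'm handing in.

```bash
python3 -c "
from rig import bot
print(bot.sense()['t']); print(bot.job_done())"
```

```text
22.175
the job is handed in; nothing more can be done
None
```

All four flaps are folded down and look shut, and I handed the job in at 22.2 s. I closed each one by pinching it against the rim, one finger inside the recess and one outside (left, right, far, near). That way the closing force didn't push the box sideways.

**Last checks:**
- **Flaps:** the final top and side pictures show all four flat against the box. Each pinch stopped at nearly the same opening, 14.2–14.7 mm. That is a little under the roughly 16.5 mm I expected. I took it as shut, since all four matched; I could not read the flap angles directly.
- **Box:** the lid corner I rechecked is within about 1 pixel of its starting position.
- **Other things:** the loose key and the doorstop, in the final picture, look untouched. I did not recheck the rest at the end, but the arm did not work close to them.

**What disagreed:** the fingertips are about 33 mm higher than the reported tool position. My first pinch therefore closed on air above the rim. Probing down to find the offset then pressed the closed fingertips on the rim with up to about 76 N vertically (about 84 N in total). That is below the 120 N wrist limit, and the box did not move. The 40 N limit covers the arm and gripper body; I believe only the fingertips touched.

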